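# Set up the light path on the optical rail

### The job

Move the row of four mounted optics from the storage rack onto the four carriers of the optical rail, one on each, in the order the light meets them: starting at the carrier next to the lamp, the diffuser (white), the colour filter (green), the iris (orange) and last, next to the screen, the lens (blue). Stand each upright, centred on its carrier between the lips and square across the rail; set it down, do not drop it, and knock none of them over. Leave the bare spare post in its place in the rack.

Things in the scene. Friction and masses are not known exactly. Their poses are not given: they have to be found in the camera images.
- diffuser_center (a point): Diffuser: WHITE foot and tab, frosted white disc. Mount 104 mm tall, 120-215 g: foot 46x40x10 mm (x,y,z); post; black plate 48 wide (x), 15 thick (y) up to 70 mm; on top a grip tab 30 (x) x 12 (y) x 34 mm, its middle 35 mm above this point. Point: on the middle axis, half-way up (52 mm). z up, y = optical axis (grip across y; facing either way is fine). Starts in any rack bay.
- filter_center (a point): Filter: GREEN foot and tab, green glass. Mount 104 mm tall, 120-215 g: foot 46x40x10 mm (x,y,z); post; black plate 48 wide (x), 15 thick (y) up to 70 mm; on top a grip tab 30 (x) x 12 (y) x 34 mm, its middle 35 mm above this point. Point: on the middle axis, half-way up (52 mm). z up, y = optical axis (grip across y; facing either way is fine). Starts in any rack bay.
- iris_center (a point): Iris: ORANGE foot and tab, steel leaves with a small hole; thin lever 32 mm out at +x. Mount 104 mm tall, 120-215 g: foot 46x40x10 mm (x,y,z); post; black plate 48 wide (x), 15 thick (y) up to 70 mm; on top a grip tab 30 (x) x 12 (y) x 34 mm, its middle 35 mm above this point. Point: on the middle axis, half-way up (52 mm). z up, y = optical axis (grip across y; facing either way is fine). Starts in any rack bay.
- lens_center (a point): Lens: BLUE foot and tab, clear glass in a brass ring. Mount 104 mm tall, 120-215 g: foot 46x40x10 mm (x,y,z); post; black plate 48 wide (x), 15 thick (y) up to 70 mm; on top a grip tab 30 (x) x 12 (y) x 34 mm, its middle 35 mm above this point. Point: on the middle axis, half-way up (52 mm). z up, y = optical axis (grip across y; facing either way is fine). Starts in any rack bay.
- carrier1: Carrier 1 of 4, at the rail's -y end (robot's right): fixed aluminium plate 86 mm (x, across) by 56 mm (y, along the rail). Origin: centre of its underside, on the 22 mm high rail; its flat top, where a foot stands, is 16 mm above the origin. Two dark lips 4 mm high leave a seat 66 mm wide in x, open in y. z up. Carriers are about 90 mm apart.
- carrier2: Carrier 2 of 4, second from the -y end: fixed aluminium plate 86 mm (x, across) by 56 mm (y, along the rail). Origin: centre of its underside, on the 22 mm high rail; its flat top, where a foot stands, is 16 mm above the origin. Two dark lips 4 mm high leave a seat 66 mm wide in x, open in y. z up. Carriers are about 90 mm apart.
- carrier3: Carrier 3 of 4, third from the -y end: fixed aluminium plate 86 mm (x, across) by 56 mm (y, along the rail). Origin: centre of its underside, on the 22 mm high rail; its flat top, where a foot stands, is 16 mm above the origin. Two dark lips 4 mm high leave a seat 66 mm wide in x, open in y. z up. Carriers are about 90 mm apart.
- carrier4: Carrier 4 of 4, at the rail's +y end (robot's left): fixed aluminium plate 86 mm (x, across) by 56 mm (y, along the rail). Origin: centre of its underside, on the 22 mm high rail; its flat top, where a foot stands, is 16 mm above the origin. Two dark lips 4 mm high leave a seat 66 mm wide in x, open in y. z up. Carriers are about 90 mm apart.
- lamp: Lamp: yellow upright cylinder with a finned aluminium top, 62 mm diameter, 131 mm high above the rail's top, fixed on either end of the rail, about 120 mm beyond the nearest carrier. A white screen in a black frame (100 mm wide, 132 mm high) is on the other end. Origin: centre of its underside, on the rail's top.
- spare: Spare post, not part of the job: bare steel post, 14 mm diameter, on a dark foot 46x40x10 mm, 82 mm tall, loose in a rack bay. Origin: centre of its underside. The rack is a fixed black board before the rail, 66 x 412 mm, with five bays 80 mm apart in a row; bay floors 10 mm, rims at most 18 mm above the table; play 9 mm along the row, 4 mm across.
Things that resemble listed ones, but are neither listed nor needed, are in the scene too. What is shaped like the part that bears diffuser_center but red is not meant.

How it is judged (in metres and radians):
At the end, for the whole second after the job is handed in: Counted from the lamp, diffuser, filter, iris and lens stand at rest each on its own carrier: within 12 mm of its centre seen from above, height within 6 mm, upright within 0.08 rad, square to the rail within 0.21 rad; the spare post still stands in its bay, moved under 20 mm (((y of lamp in the frame of carrier1 below 0 m and horizontal distance between diffuser_center and carrier1 below 0.012 m and z of diffuser_center in the frame of carrier1 between 0.062 and 0.074 m and angle between the y axis of diffuser_center and the y axis of carrier1, either way round below 0.21 rad and horizontal distance between filter_center and carrier2 below 0.012 m and z of filter_center in the frame of carrier2 between 0.062 and 0.074 m and angle between the y axis of filter_center and the y axis of carrier2, either way round below 0.21 rad and horizontal distance between iris_center and carrier3 below 0.012 m and z of iris_center in the frame of carrier3 between 0.062 and 0.074 m and angle between the y axis of iris_center and the y axis of carrier3, either way round below 0.21 rad and horizontal distance between lens_center and carrier4 below 0.012 m and z of lens_center in the frame of carrier4 between 0.062 and 0.074 m and angle between the y axis of lens_center and the y axis of carrier4, either way round below 0.21 rad) or (y of lamp in the frame of carrier1 above 0 m and horizontal distance between lens_center and carrier1 below 0.012 m and z of lens_center in the frame of carrier1 between 0.062 and 0.074 m and angle between the y axis of lens_center and the y axis of carrier1, either way round below 0.21 rad and horizontal distance between iris_center and carrier2 below 0.012 m and z of iris_center in the frame of carrier2 between 0.062 and 0.074 m and angle between the y axis of iris_center and the y axis of carrier2, either way round below 0.21 rad and horizontal distance between filter_center and carrier3 below 0.012 m and z of filter_center in the frame of carrier3 between 0.062 and 0.074 m and angle between the y axis of filter_center and the y axis of carrier3, either way round below 0.21 rad and horizontal distance between diffuser_center and carrier4 below 0.012 m and z of diffuser_center in the frame of carrier4 between 0.062 and 0.074 m and angle between the y axis of diffuser_center and the y axis of carrier4, either way round below 0.21 rad)) and angle between each of diffuser_center, filter_center, iris_center, lens_center's own z axis and vertical below 0.08 rad and linear speed of each of diffuser, filter, iris, lens below 0.02 m/s and distance of spare from where it was at the start of the episode below 0.02 m and angle between spare's own z axis and vertical below 0.15 rad); the robot touches nothing.
It fails at once if an optic is knocked over (angle between any of diffuser_center, filter_center, iris_center, lens_center's own z axis and vertical above 0.6 rad).
It fails at once if an optic is dropped (falls free at more than 0.5 m/s, about 13 mm) ((linear speed of diffuser above 0.5 m/s and contact force between diffuser and the fingers below 0.01 N) or (linear speed of filter above 0.5 m/s and contact force between filter and the fingers below 0.01 N) or (linear speed of iris above 0.5 m/s and contact force between iris and the fingers below 0.01 N) or (linear speed of lens above 0.5 m/s and contact force between lens and the fingers below 0.01 N)).
It fails at once if the spare post is knocked over or moved out of its bay (by more than 40 mm) (angle between spare's own z axis and vertical above 0.6 rad or distance of spare from where it was at the start of the episode above 0.04 m).
It also fails if it takes over 96 s, if anything falls off the work surface, if the arm or the gripper's body presses on something with over 40 N, if the wrist force passes 120 N, or if a joint passes its speed limit or range.

### The arm

A 7-joint arm with a two-finger parallel gripper is mounted at the origin on the work surface. World frame = base frame: x ahead of the robot, y to its left, z up, the work surface at z = 0. Lengths are in mm, angles in rad, forces in N, time in s.
With the tool pointing down it reaches from about 425 to 825 mm from the base axis. Payload 3.6 kg.
Tool frame: the origin (TCP) lies between the finger pads; the fingertips stand 11 mm ahead of it and the grasp point (between the pads) lies 8 mm behind it; z points along the fingers, y is the direction in which the jaws open and shut (so a half turn about z gives the same grasp; the last joint's range is limited). The gripper opens to 85 mm and grips with 20 to 120 N. Pads are 22 mm wide; open, the fingers measure 114 mm over their backs; the gripper's body (76 mm by 85 mm) begins 54 mm behind the grasp point. The pads swing forward as they close: fully open they stand 13 mm farther back than shut.
Start: joints at [1.192, 0.615, -0.013, 1.423, 0.008, 1.103, -0.04], TCP at [224.602, -609.932, 242.297] pointing down, gripper open.
Joint ranges: [-3.12, 3.12], [-0.3, 2.06], [-1.34, 1.32], [0.26, 2.42], [-1.36, 4.5], [0.01, 1.98], [-2.84, 2.84]. Speed limits (rad/s): [2.79, 2.79, 3.14, 3.14, 3.14, 3.14, 3.14].

### API

Orientations are given as a unit quaternion [w, x, y, z].
In Python, from station import ctrl gives the robot as it stands. Calls block until the motion is done:
- ctrl.goto(position, orientation): joint-space move of the TCP to a pose.
- ctrl.line_to(position, vel=150, rotation=None): straight line of the TCP; rotation=None keeps the orientation; vel is the mean speed in mm/s.
- ctrl.set_joints(angles): joint-space move.
- ctrl.move_gripper(opening, grip_force=None): finger opening in mm; grip_force is the grip in N (None keeps the last); returns when the fingers have stopped.
- ctrl.pause(seconds).
- ctrl.solve_ik(position, orientation): joint angles nearest the present ones, or None.
- ctrl.sense(): the state.
- ctrl.get_image(name): name is "scene" or "top" or "wrist"; returns the picture (400x640x3 uint8, red, green, blue); there is no depth.
- ctrl.camera_info(name): a dict with "camera_matrix" (3x3 intrinsics, pixels), "extrinsics" (4x4, takes a point from camera to world coordinates); the wrist camera has in their place "hand_eye" (4x4, takes a point from camera to tool coordinates, whose origin is the TCP and whose axes are the flange's). Camera axes: x right, y down, z forward; pixel columns grow to the right and rows downward; lengths in mm; the calibration is good to about 2 mm. A picture is of the moment at which its call begins: read the wrist's pose just before it. camera_info takes no time and is no camera call.
A pose or a line that the arm cannot do raises ctrl.PlanningError and nothing moves.
- ctrl.close_job(): hands the job in, once; it reports no verdict.
The state is a dict: "time_s": time; "joint_positions": joint angles; "qvel": joint speeds; "joint_torque": joint torques, N m; "position": TCP position; "ee_rot": TCP orientation; "contact_force": force on the tool from outside, world axes, zero at the start; "wrist_torque": the same for the moment, N m; "opening": finger opening in mm.
Only numpy, scipy, OpenCV 4.12 (cv2) and the standard library are available. Lean on these libraries where they do the work, as an engineer would, in place of code of your own. Each camera call takes 0.05 s, during which the arm holds its last target.

## Working session

There is one attempt and no reset: what is moved stays moved. The work goes in short steps, each a Python script; the robot and the scene stay as the last script left them, time stands still between calls to the robot, and variables do not carry over. Pictures are saved under pics/ and viewed, and the job is handed in when it is done.

```bash
mkdir -p pics; ls
python3 - <<'E'
from station import ctrl
import cv2
for n in ("scene","top"):
    im=ctrl.get_image(n); cv2.imwrite(f"pics/{n}0.png",im[:,:,::-1]); i=ctrl.camera_info(n); print(n,i)
print(ctrl.camera_info("wrist")); s=ctrl.sense(); print(s)
E
```

```text
pics
scene {'camera_matrix': array([[416.06796332,   0.        , 322.94857159],
       [  0.        , 416.06796332, 204.13808142],
       [  0.        ,   0.        ,   1.        ]]), 'extrinsics': array([[ 4.96597530e-01,  6.10907610e-01, -6.16589641e-01,
         1.02269192e+03],
       [ 8.67733997e-01, -3.66362369e-01,  3.35881414e-01,
        -2.85206896e+02],
       [-2.07027293e-02, -7.01833675e-01, -7.12039950e-01,
         6.48663042e+02],
       [ 0.00000000e+00,  0.00000000e+00,  0.00000000e+00,
         1.00000000e+00]])}
top {'camera_matrix': array([[405.64008135,   0.        , 311.86299383],
       [  0.        , 405.64008135, 196.73174425],
       [  0.        ,   0.        ,   1.        ]]), 'extrinsics': array([[ 2.62032068e-02, -9.94534676e-01,  1.01065175e-01,
         4.53341161e+02],
       [-9.99656597e-01, -2.60974986e-02,  2.36818730e-03,
        -1.58501981e+01],
       [ 2.82303867e-04, -1.01092523e-01, -9.94876988e-01,
         8.27309793e+02],
       [ 0.00000000e+00,  0.00000000e+00,  0.00000000e+00,
         1.00000000e+00]])}
{'camera_matrix': array([[3
[... 528 characters left out ...]
ions': array([ 1.19150018,  0.61583112, -0.0126301 ,  1.42480369,  0.00810691,
        1.10338986, -0.04040449]), 'qvel': array([-0.00083605, -0.0028109 , -0.00221001, -0.00465586,  0.00066682,
        0.00053426, -0.00045264]), 'joint_torque': array([ 1.59067207e-03, -4.70381355e+01,  2.60371221e-01, -1.71568555e+01,
        1.01337139e-02,  5.90732045e-03, -7.64615038e-09]), 'position': array([ 224.3680698 , -609.3154765 ,  241.22677102]), 'ee_rot': array([-1.16976665e-03,  9.84474822e-01,  1.75521812e-01, -2.23472420e-04]), 'contact_force': array([0.24855786, 0.1277171 , 0.39824477]), 'wrist_torque': array([-2.39622020e-02,  4.16420801e-02, -8.87139827e-05]), 'opening': 85.62276506642071}
```

View pics/scene0.png

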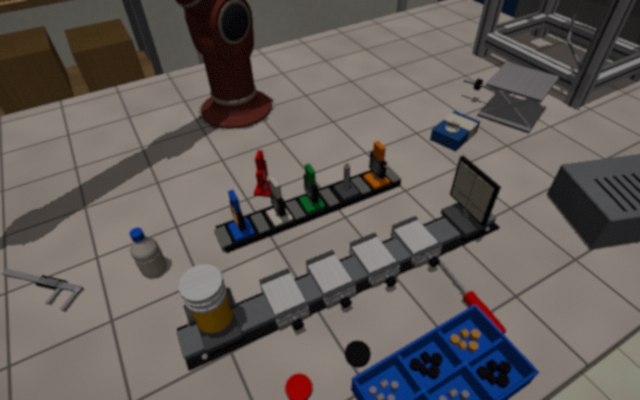

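View pics/top0.png

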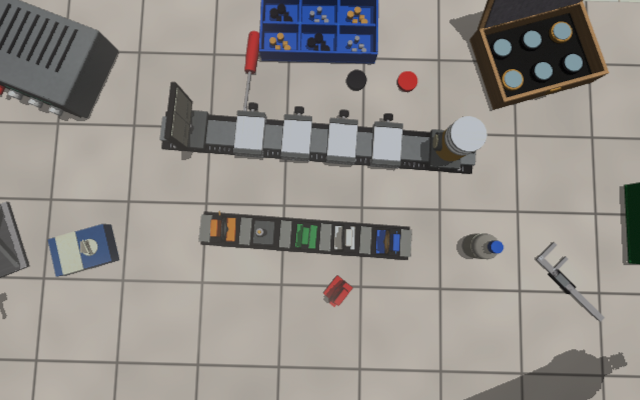

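Top view: from the right (−y) the order is lamp (465,135), then carriers at (387,143), (342,140), (296,137) and (250,133), then the screen (180,115). In the rack, from the right: blue (390,242), white (345,238), green (306,236), the spare post (262,232) and orange (222,229). The decoys are the red mount (338,290), which stands outside the rack, and the blue-capped bottle (482,246).

The lamp is at −y, so the diffuser goes to carrier 1 and the lens to carrier 4. Next I'll measure from the top view, then take close views with the wrist camera.

```bash
cat > h.py <<'E'
import numpy as np, cv2
from station import ctrl
from scipy.spatial.transform import Rotation as R
def cam(n):
    i=ctrl.camera_info(n)
    if n!="wrist": return i["camera_matrix"],i["extrinsics"]
    s=ctrl.sense(); q=s["ee_rot"]; T=np.eye(4); T[:3,:3]=R.from_quat([q[1],q[2],q[3],q[0]]).as_matrix(); T[:3,3]=s["position"]
    return i["camera_matrix"],T@i["hand_eye"]
def plane(K,T,uv,z):
    uv=np.atleast_2d(np.array(uv,float)); d=np.c_[(uv[:,0]-K[0,2])/K[0,0],(uv[:,1]-K[1,2])/K[1,1],np.ones(len(uv))]@T[:3,:3].T
    o=T[:3,3]; return o+d*((z-o[2])/d[:,2])[:,None]
def proj(K,T,P):
    P=np.atleast_2d(P); p=(P-T[:3,3])@T[:3,:3]; p=p@K.T; return p[:,:2]/p[:,2:]
def shot(n,f):
    K,T=cam(n); im=ctrl.get_image(n)[:,:,::-1].copy(); cv2.imwrite(f"pics/{f}.png",im); np.savez(f"pics/{f}.npz",K=K,T=T); return im,K,T
def load(f):
    d=np.load(f"pics/{f}.npz"); return cv2.imread(f"pics/{f}.png"),d["K"],d["T"]
def quat(yaw): # tool down, tool x at yaw in world
    return [0,np.cos(yaw/2),np.sin(yaw/2),0]
E
python3 - <<'E'
from h import *
K,T=cam("top")
np.set_printoptions(precision=1,suppress=True)
print("carr",plane(K,T,[(387,143),(342,140),(296,137),(250,133)],38))
print("rack ends",plane(K,T,[(203,228),(410,243)],15))
print("optics tabtop",plane(K,T,[(385,242),(340,238),(301,236),(213,228)],114))
for y in (0,-.05): print(ctrl.solve_ik([480,0,300],quat(y)))
E
```

```text
carr [[ 644.5 -160.1   38. ]
 [ 648.2  -70.8   38. ]
 [ 651.9   20.6   38. ]
 [ 657.6  112.3   38. ]]
rack ends [[ 467.4  201.8   15. ]
 [ 448.5 -211.6   15. ]]
optics tabtop [[ 449.7 -144.   114. ]
 [ 454.5  -65.3  114. ]
 [ 456.2    3.   114. ]
 [ 466.2  157.7  114. ]]
[ 0.2  0.3 -0.3  1.8  0.1  1.  -1.7]
[ 0.1  0.3 -0.3  1.8  0.1  1.  -1.8]
```

Run:
```python
from h import *
ctrl.goto([475,-5,260],quat(-.047)); 
im,K,T=shot("wrist","w1")
ctrl.goto([640,-22,270],quat(-.047))
im,K,T=shot("wrist","w2")
print(ctrl.sense()["time_s"],ctrl.sense()["position"])
```

```text
3.2333 [638.5498682  -21.89120406 269.83234535]
```

View pics/w1.png

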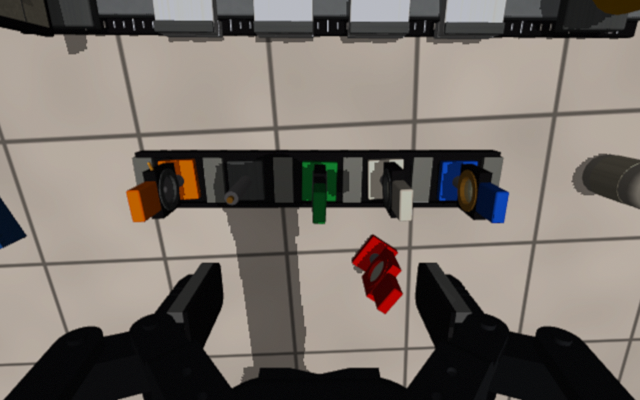

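View pics/w2.png

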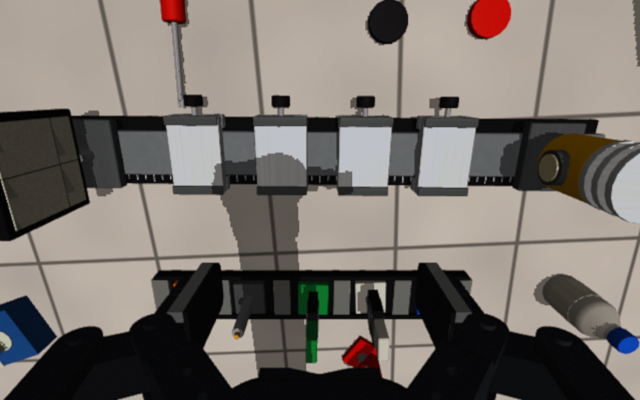

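Run:
```python
from h import *
im,_,_=load("w1")
a=cv2.resize(im[140:235,120:320],None,fx=4,fy=4,interpolation=cv2.INTER_NEAREST)
b=cv2.resize(im[140:235,320:520],None,fx=4,fy=4,interpolation=cv2.INTER_NEAREST)
cv2.imwrite("pics/w1c.png",a); cv2.imwrite("pics/w1d.png",b)
im,_,_=load("w2")
cv2.imwrite("pics/w2c.png",cv2.resize(im[90:205,150:490],None,fx=2.35,fy=2.35,interpolation=cv2.INTER_NEAREST))
```

```text
(no output)
```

View pics/w1c.png

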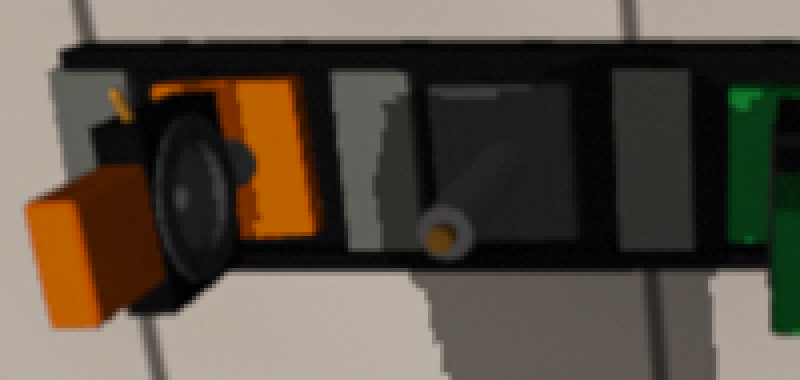

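View pics/w1d.png

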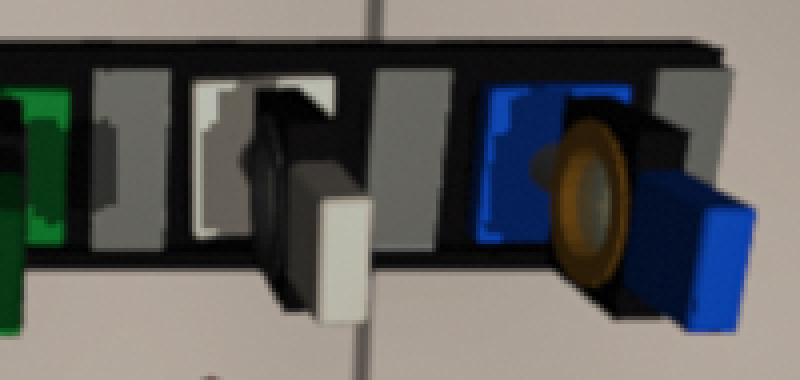

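View pics/w2c.png

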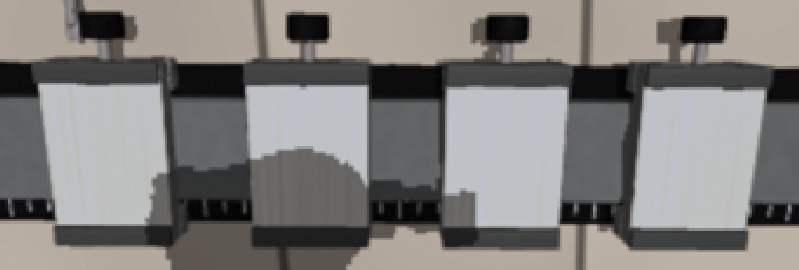

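```bash
cat >> h.py <<'E'
def rect(K,T,cnt,z):
    P=plane(K,T,cnt.reshape(-1,2),z)[:,:2]; r=cv2.minAreaRect(P.astype(np.float32)); b=cv2.boxPoints(r)
    # long-side direction & yaw relative to world x
    e1=b[1]-b[0]; e2=b[2]-b[1]; 
    if np.linalg.norm(e1)<np.linalg.norm(e2): e1,e2=e2,e1
    a=np.arctan2(e1[1],e1[0]); a=(a+np.pi/2)%np.pi-np.pi/2
    return np.array(r[0]),np.linalg.norm(e1),np.linalg.norm(e2),a
E
python3 - <<'E'
from h import *
np.set_printoptions(precision=1,suppress=True)
im,K,T=load("w1"); I=im.astype(int)
for n,(r0,r1,c0,c1) in dict(orange=(180,230,122,165),green=(160,230,306,332),white=(180,230,385,420),blue=(180,230,475,515)).items():
    s=I[r0:r1,c0:c1]; B,G,Rr=s[...,0],s[...,1],s[...,2]
    v=s.max(2)
    sat=dict(orange=(Rr-B>90),green=(G-Rr>30),white=((v>170)&(Rr-B<22)),blue=(B-Rr>60))[n]
    print(n,np.percentile(v[sat],[5,25,50,75,95]))
for y in range(170,226,4): print(y,I[y,319])
for x in range(400,420,1): print(x,I[205,x],end=' ')
E
```

```text
orange [131.6 186.  187.  188.  188. ]
green [ 44.  55.  56.  57. 115.]
white [171. 171. 181. 185. 186.]
blue [ 87. 155. 171. 173. 174.]
170 [2 2 2]
174 [16 15 15]
178 [7 6 7]
182 [ 7 10  7]
186 [11 31  5]
190 [10 33  3]
194 [19 55  5]
198 [19 56  6]
202 [20 57  7]
206 [19 56  6]
210 [17 55  3]
214 [19 56  7]
218 [19 55  8]
222 [29 86 11]
400 [133 145 153] 401 [162 175 178] 402 [172 186 185] 403 [171 184 184] 404 [171 186 185] 405 [170 184 184] 406 [170 184 184] 407 [170 184 184] 408 [170 185 185] 409 [169 184 184] 410 [171 186 186] 411 [156 170 175] 412 [ 90  99 104] 413 [19 20 22] 414 [10  8  9] 415 [10  9  9] 416 [11  9 10] 417 [10  9 10] 418 [12 11 12] 419 [10  9 10]
```

Run:
```python
from h import *
np.set_printoptions(precision=1,suppress=True)
im,K,T=load("w1"); I=im.astype(int); B,G,Rr=I[...,0],I[...,1],I[...,2]; v=I.max(2)
M=dict(orange=((Rr-B>90)&(v>150),(180,230,122,155)),green=((G-Rr>35)&(v>44)&(v<75),(184,230,306,332)),white=((v>165)&(abs(Rr-B)<22),(180,230,395,413)),blue=((B-Rr>60)&(v>140),(180,230,475,515)))
for n,(m,(r0,r1,c0,c1)) in M.items():
    mm=np.zeros(m.shape,np.uint8); mm[r0:r1,c0:c1]=m[r0:r1,c0:c1]
    cs,_=cv2.findContours(mm,cv2.RETR_EXTERNAL,cv2.CHAIN_APPROX_NONE); c=max(cs,key=cv2.contourArea)
    r=rect(K,T,c,114); print(n,cv2.boundingRect(c),*r)
im,K,T=load("w2")
# seat corners (crop 2.35): TL,TR,BR,BL of bright plate
C=[[(41,83),(166,85),(168,227),(56,229)],[(249,83),(368,85),(368,227),(253,229)],[(446,87),(570,88),(559,228),(446,227)],[(642,87),(767,88),(748,230),(632,230)]]
for c in C:
    p=(np.array(c)+.5)/2.35-.5+[150,90]; P=plane(K,T,p,38); print("carr",P.mean(0),np.linalg.norm(P[1]-P[0]),np.linalg.norm(P[3]-P[0]),np.linalg.norm(P[2]-P[1]))
    d=(P[0]+P[3]-P[1]-P[2]); print("   yaw",np.arctan2(-d[0],d[1]))
```

```text
orange (126, 190, 19, 32) [468.9 154.7] 28.807156 10.964927 -0.006964445
green (314, 192, 13, 31) [459.7  -6.2] 27.698277 10.405104 -0.05309713
white (400, 190, 13, 31) [457.9 -81.1] 27.683659 9.562613 -0.010924101
blue (493, 193, 16, 30) [ 451.5 -163.4] 26.889587 9.938557 -0.036223292
carr [658.  111.6  38. ] 56.23762161838222 68.23413828394861 66.5152238821774
   yaw -0.046246211968450336
carr [653.6  18.2  38. ] 53.60757438330043 68.22667135046461 66.33011502447278
   yaw -0.04623521401453622
carr [648.6 -72.5  38. ] 55.98306374481058 65.45409051605553 65.50024140071311
   yaw -0.05573498511625566
carr [ 643.8 -161.4   38. ] 56.471236925701966 66.94717942176784 66.48820812203986
   yaw -0.051168451688935974
```

Tab tops measure about 28×10 mm and the seats about 56×67 mm, and both match the sizes given. Carrier positions from the top and wrist views agree within 2 mm. Lens first, with checks.

```bash
cat > pp.py <<'E'
from h import *
O=dict(iris=(468.9,154.7,-.007),filter=(459.7,-6.2,-.053),diffuser=(457.9,-81.1,-.011),lens=(451.5,-163.4,-.036))
C={4:(657.9,112),3:(653,19.2),2:(648.4,-71.7),1:(644,-160.8)}
def rd(t=""):
    s=ctrl.sense(); print(t,"t%.1f"%s["time_s"],np.round(s["position"],1),"F",np.round(s["contact_force"],1),"op %.1f"%s["opening"]); return s
def pick(n):
    x,y,a=O[n]
    ctrl.move_gripper(52,40)
    ctrl.goto([x,y,190],quat(a)); s=rd("above")
    e=np.clip(np.array([x,y,190])-s["position"],-3,3)
    ctrl.line_to(np.array([x,y,130])+e,vel=150); ctrl.line_to(np.array([x,y,94])+e,vel=60); rd("down")
    ctrl.move_gripper(0,40); s=rd("grip"); ctrl.pause(.2); s=rd("grip"); 
    return s
def lift(s):
    p=s["position"].copy()
    ctrl.line_to([p[0],p[1],p[2]+20],vel=60); ctrl.line_to([p[0],p[1],255],vel=180); return rd("lift")
def place(c,zg):
    x,y=C[c]; tz=zg+28
    ctrl.goto([x,y,255],quat(-.048)); ctrl.pause(.15); s=rd("over")
    e=np.clip(np.array([x,y,255])-s["position"],-4,4)
    ctrl.line_to(np.array([x,y,tz+12])+e,vel=150); ctrl.pause(.1); s=rd("near")
    e=e+np.clip(np.array([x,y,tz+12])-s["position"],-3,3)
    F0=s["contact_force"][2]
    for dz in (6,3,1.5,.5,-.5,-1.5,-2.5):
        ctrl.line_to(np.array([x,y,tz+dz])+e,vel=25); s=ctrl.sense()
        if s["contact_force"][2]-F0>2.5: break
    rd("set dz%.1f"%dz)
def release():
    ctrl.move_gripper(30); ctrl.move_gripper(50); s=rd("rel"); p=s["position"]
    ctrl.line_to([p[0],p[1],p[2]+50],vel=80); ctrl.line_to([p[0],p[1],250],vel=200)
E
python3 - <<'E'
from pp import *
s=pick("lens"); print("zg",s["position"][2]); lift(s)
shot("wrist","g1"); shot("scene","g1s")
E
```

```text
above t4.7 [ 453.5 -162.8  190.7] F [0.9 0.2 1.1] op 52.1
down t6.0 [ 449.5 -164.    93.2] F [-0.3 -0.  -1. ] op 51.9
grip t6.4 [ 449.7 -164.3   93.6] F [0.3 0.6 2. ] op 11.3
grip t6.6 [ 449.7 -164.3   93.6] F [ 0.4 -0.8  4.7] op 11.4
zg 93.64720919245659
lift t8.0 [ 448.8 -164.   253.9] F [-0.4 -0.1 -1.1] op 11.6
```

View pics/g1.png

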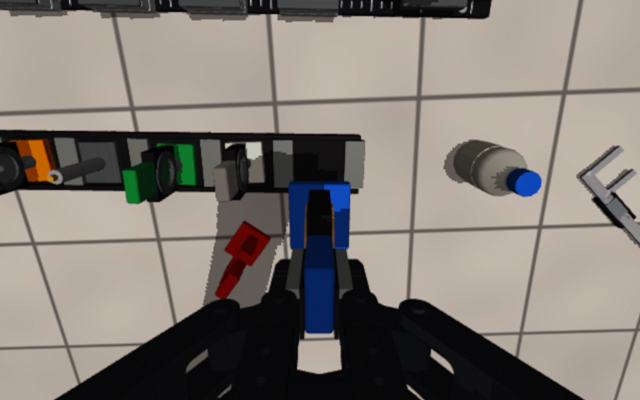

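View pics/g1s.png

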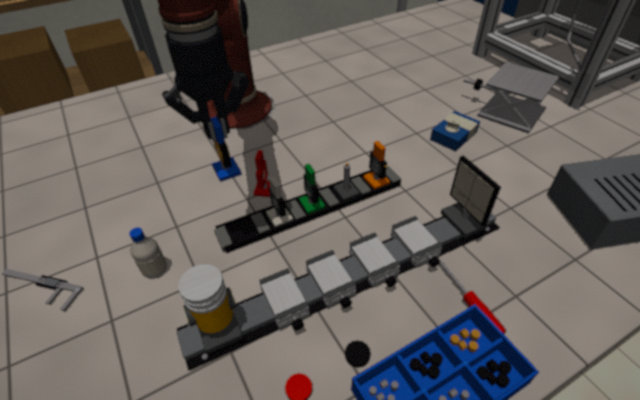

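The wrist view shows the lens held upright in the jaws, foot at (319,215), and the other mounts undisturbed. I'll add a settle pause and compensate for the grip offset (tab 1.8 mm ahead of the TCP).

```bash
sed -i 's/ctrl.goto(\[x,y,190\],quat(a));/ctrl.goto([x,y,190],quat(a)); ctrl.pause(.25);/; s/def place(c,zg):/def place(c,zg,dx=0):/; s/    x,y=C\[c\]; tz/    x,y=C[c]; x-=dx; tz/; s/pause(.15)/pause(.3)/' pp.py
python3 - <<'E'
from pp import *
place(4,93.6,1.8)
shot("wrist","p1")
release(); 
shot("scene","p1s"); shot("wrist","p1w"); rd()
E
```

```text
over t9.7 [656.1 110.9 255.3] F [ 1.2  0.1 -1.9] op 11.6
near t10.8 [657.1 113.4 134.8] F [-0.4 -0.2 -1.2] op 11.5
set dz0.5 t12.0 [655.5 111.8 121.7] F [-1.5 -1.1  5.2] op 10.9
rel t12.7 [655.1 111.8 120.5] F [ 0.2  0.4 -0.6] op 50.3
 t14.1 [653.8 111.3 247.4] F [ 0.2 -0.1 -0.2] op 49.8
```

View pics/p1w.png

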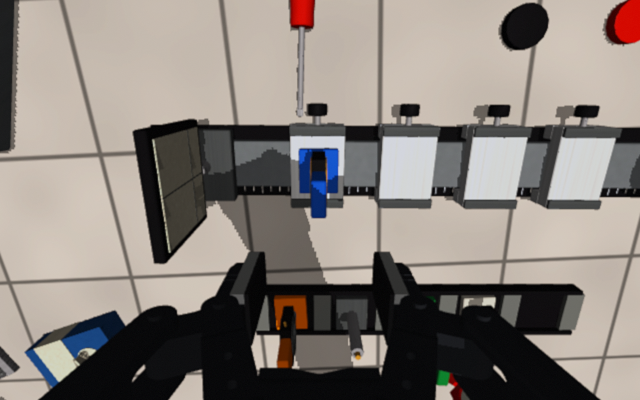

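View pics/p1s.png

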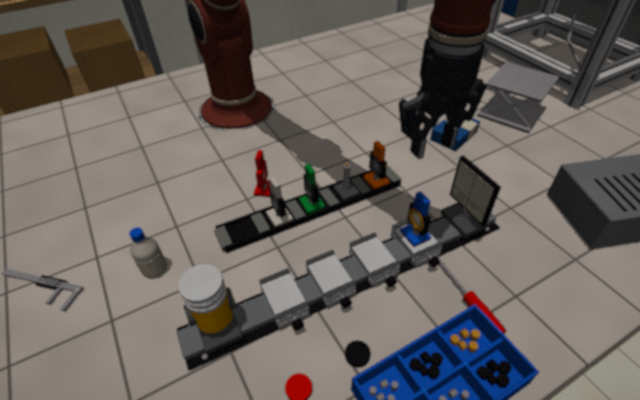

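The lens stands on carrier 4 (foot at x 299–338, rows 149–193 in the wrist view), next to the screen. I'll check it numerically, then do the iris.

```bash
cat > chk.py <<'E'
from h import *
def foot(f,col,box,zt=48):
    im,K,T=load(f); I=im.astype(int); B,G,Rr=I[...,0],I[...,1],I[...,2]
    m={'blue':B-Rr>50,'orange':Rr-B>60,'green':G-Rr>25,'white':(I.max(2)>0)}[col]
    r0,r1,c0,c1=box; mm=np.zeros(m.shape,np.uint8); mm[r0:r1,c0:c1]=m[r0:r1,c0:c1]
    ys,xs=np.nonzero(mm); c=np.c_[xs,ys].astype(np.float32)
    return rect(K,T,c,zt)
E
python3 - <<'E'
from chk import *
print("foot",foot("p1w","blue",(140,192,290,345)))
im,K,T=load("p1w")
cv2.imwrite("pics/p1z.png",cv2.resize(im[115:220,280:640],None,fx=2.2,fy=2.2,interpolation=cv2.INTER_NEAREST))
E
python3 - <<'E'
from pp import *
s=pick("iris"); print("zg",s["position"][2]); dx=O["iris"][0]-s["position"][0]; print(dx); lift(s)
place(3,s["position"][2],dx); release(); shot("wrist","p2w"); rd()
E
```

```text
foot (array([658.53826904, 111.45915985]), np.float32(43.18335), np.float32(38.908733), np.float32(-0.048267126))
above t15.4 [470.3 154.5 190.1] F [ 0.2  0.5 -0.8] op 52.1
down t16.7 [467.6 155.   93.8] F [0.3 0.  0.5] op 51.9
grip t17.1 [467.7 155.   94.1] F [ 0.5 -0.2  0.5] op 11.5
grip t17.3 [467.7 155.1  94.1] F [-0.8 -0.1  1.4] op 11.3
zg 94.12781904090461
1.2024842902700357
lift t18.8 [466.8 154.6 253.9] F [-0.7  0.4 -2. ] op 11.3
over t20.0 [651.3  20.5 255.5] F [-0.4 -0.1 -2.1] op 11.2
near t21.0 [653.3  18.1 135.1] F [ 0.5  0.  -1.8] op 11.5
set dz0.5 t22.2 [651.1  19.3 122.2] F [-2.   1.1  4.9] op 11.2
rel t22.9 [650.8  19.  121. ] F [ 0.5 -0.6 -0.2] op 49.9
 t24.3 [649.7  18.7 248.1] F [-0.1 -0.9 -0.3] op 49.8
```

View pics/p1z.png

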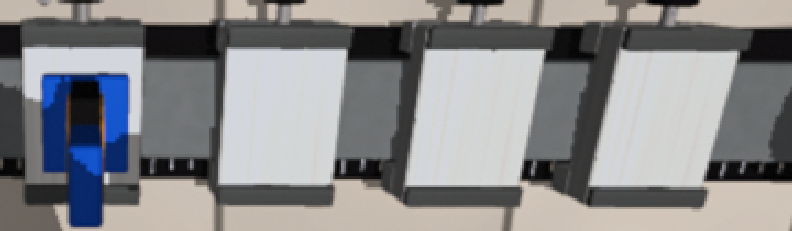

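View pics/p2w.png

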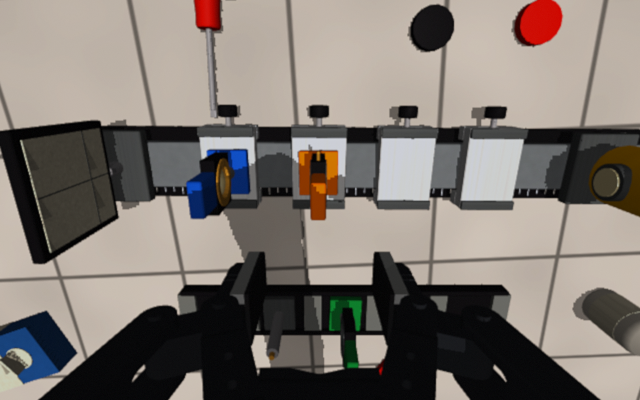

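The lens foot is at (658.5, 111.5) with yaw −0.048, so it is on target. The iris stands centred on carrier 3 (foot 299–338, rows 150–193). Filter and diffuser next.

Run:
```python
from pp import *
for n,c,f in (("filter",2,"p3w"),("diffuser",1,"p4w")):
    s=pick(n)
    if not 9<s["opening"]<14: print("BAD GRIP"); break
    dx=O[n][0]-s["position"][0]; print(dx); lift(s)
    place(c,s["position"][2],dx); release(); shot("wrist",f); rd()
```

```text
above t25.6 [461.1  -5.9 190.1] F [-0.4 -0.2  0.8] op 51.9
down t26.9 [458.4  -6.5  93.9] F [-0.1  0.5  0.3] op 51.9
grip t27.3 [458.4  -6.4  94.1] F [-0.2  0.   1.1] op 11.4
grip t27.5 [458.4  -6.4  94.1] F [-0.7 -0.6  2.4] op 11.1
1.3205284518072062
lift t28.9 [457.4  -6.5 253.9] F [ 0.   0.2 -2.8] op 11.6
over t30.0 [646.5 -71.1 255.7] F [ 0.9 -0.5 -1.7] op 11.2
near t31.1 [648.6 -72.3 134.8] F [ 0.2 -0.5 -2. ] op 11.3
set dz0.5 t32.3 [646.4 -71.5 122.2] F [-1.3  0.7  4.7] op 11.5
rel t32.9 [646.1 -71.7 121. ] F [ 0.3  0.1 -0.6] op 50.3
 t34.3 [644.9 -71.8 248.1] F [-0.9 -0.5 -0.3] op 49.9
above t35.6 [459.4 -80.9 190.1] F [ 0.2 -0.7 -0.5] op 51.7
down t36.9 [456.5 -81.2  93.8] F [ 0.4 -0.4  0.4] op 52.1
grip t37.3 [456.7 -81.4  94.2] F [-0.5  0.   2.2] op 11.6
grip t37.5 [456.7 -81.4  94.2] F [-1.4 -1.   5. ] op 11.1
1.2000905439551275
lift t38.9 [455.8 -81.4 254. ] F [-0.  -0.1 -1.7] op 11.4
over t40.0 [ 642.3 -160.3  255.8] F [ 1.4  0.3 -1.4] op 11.3
near t41.1 [ 644.3 -161.4  135. ] F [-0.5  0.6 -1.8] op 11.3
set dz0.5 t42.3 [ 642.1 -160.7  122.3] F [-1.7  0.9  6. ] op 11.4
rel t43.0 [ 641.8 -160.6  121.1] F [-0.4 -0.1 -0.3] op 50.3
 t44.3 [ 640.7 -160.5  248.1] F [-0.1  0.1 -0. ] op 50.1
```

View pics/p4w.png

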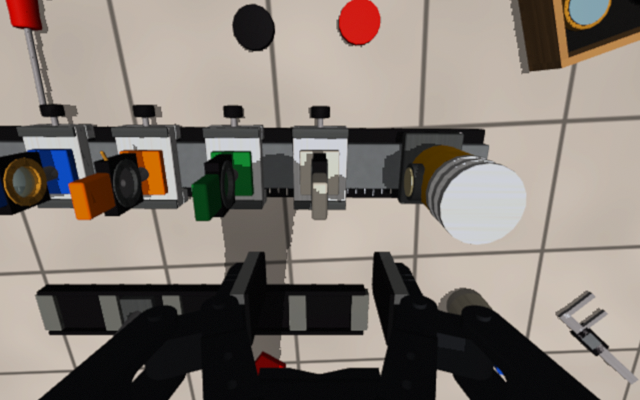

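All four are placed. Final check: step back and compare each foot with its seat from overhead, and look at the spare post.

Run:
```python
from chk import *
ctrl.goto([475,-5,260],quat(-.047)); ctrl.pause(.3); shot("wrist","f1")
ctrl.goto([560,-24,300],quat(-.047)); ctrl.pause(.3); shot("wrist","f3")
ctrl.goto([224.6,-610,260],quat(.35)); ctrl.pause(.3); shot("top","f2"); shot("scene","f2s"); print(ctrl.sense()["time_s"])
for f,c in(("p2w","orange"),("p3w","green")): print(c,foot(f,c,(140,190,290,345)))
crops=[cv2.resize(load(f)[0][115:215,270:370],None,fx=2.6,fy=2.6,interpolation=cv2.INTER_NEAREST) for f in("p2w","p3w","p4w")]
cv2.imwrite("pics/crops.png",np.hstack(crops))
t=load("f2")[0]; cv2.imwrite("pics/f2z.png",cv2.resize(t[70:270,150:500],None,fx=2.2,fy=2.2))
```

```text
49.2083
orange (array([655.06573486,  19.69484711]), np.float32(39.49108), np.float32(39.197857), np.float32(1.5228602))
green (array([650.296875 , -71.2459259]), np.float32(39.199677), np.float32(38.64047), np.float32(-0.047926664))
```

View pics/crops.png

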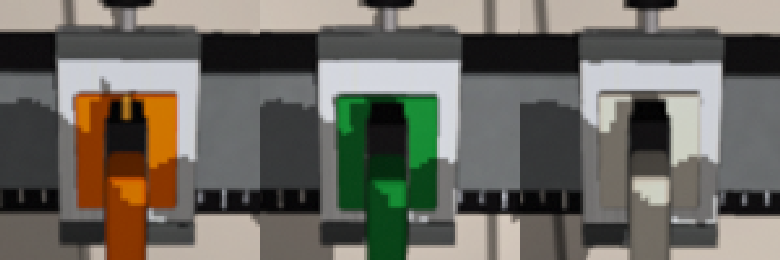

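View pics/f2z.png

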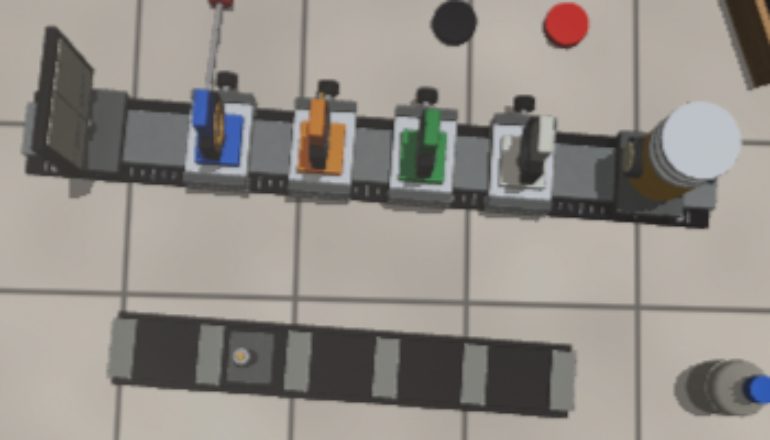

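View pics/f2s.png

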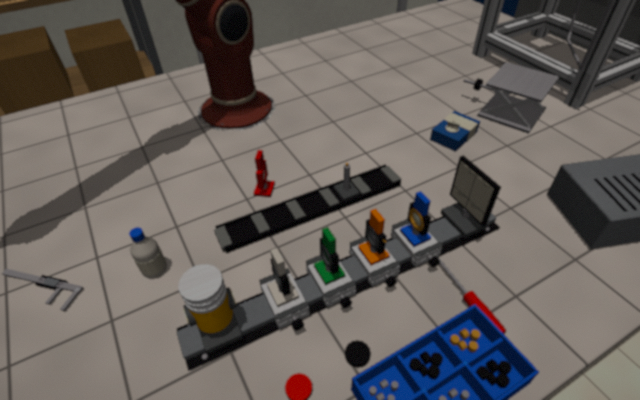

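View pics/f1.png

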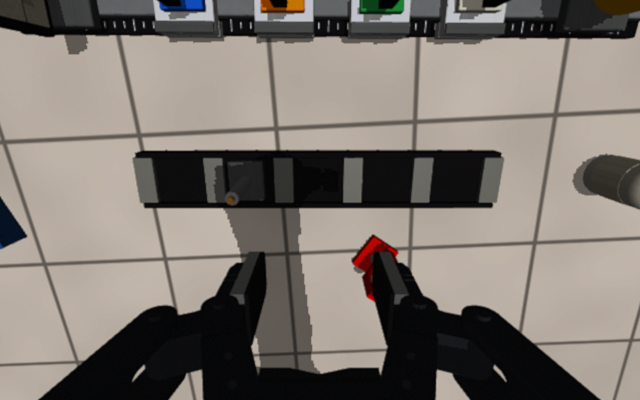

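The crops show the feet centred in the seats to about 1–2 mm, allowing for the foot top standing 10 mm higher. The spare post is at about the same pixel as before, (231,198). The order from the lamp is white, green, orange, blue, and the arm is clear.

```bash
python3 -c "
from station import ctrl
print(ctrl.close_job())"
```

```text
the job is handed in; nothing more can be done
None
```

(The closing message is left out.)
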